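Load the kit lanes and park the sample rack on its ledge

ROBOT

A 7-joint arm with a two-finger parallel gripper is mounted at the origin on the work surface. World frame = base frame: x ahead of the robot, y to its left, z up, the work surface at z = 0. Lengths are in m, angles in rad, forces in N, time in s.
With the tool pointing down it reaches from about 0.35 to 0.9 m from the base axis. Payload 8.1 kg.
Tool frame: the origin (TCP) lies on the centre line of the jaws, within the pads' length; the fingertips stand 17 mm ahead of it and the grasp point (between the pads) lies 2 mm behind it; z points along the fingers, y is the direction in which the jaws open and shut (so a half turn about z gives the same grasp; the last joint's range is limited). The gripper opens to 92 mm and grips with 3 to 60 N. Pads are 19 mm wide; open, the fingers measure 130 mm over their backs; the gripper's body (75 mm by 190 mm) begins 47 mm behind the grasp point.
Start: joints at [1.022, 0.434, 0.025, 1.573, -0.012, 1.134, -0.075], TCP at [0.269, -0.564, 0.244] pointing down, gripper open.
Joint ranges: [-2.62, 2.62], [-0.44, 2.09], [-1.27, 1.32], [0.08, 2.57], [-1.32, 4.46], [0.12, 2], [-2.74, 2.74]. Speed limits (rad/s): [2.22, 2.22, 3.01, 3.01, 3.14, 3.14, 3.14].

INTERFACE

Orientations are given as a rotation vector (axis times angle).
In Python, from cell import arm gives the robot as it stands.
- The arm moves only by the shell command python3 -m creep 'ROWS' [FORCE]. ROWS is JSON, a list that holds one entry, the list of rows, each a list of 7 numbers: the shift along the world's x, y, z in cm, then the turn, a rotation vector about the world's x, y, z in degrees, then the opening, from -1 (shut) to 1 (fully open), so that 0 is half open. In form: [[[tx, ty, tz, ax, ay, az, jaw], ...]]. A call has 1 to 5 rows; each row is the pose to reach, as a shift and turn from the pose commanded when the call began; what a row does not reach only later rows make up. A row lasts 1/10 s, in which the tool goes at most 50 mm and 8.59 degrees, less where a joint would pass 70% of its speed; a pose out of reach is approached as far as the arm can. A call with a gripper value outside its range is refused whole. The fingers move at their own pace and stop on an object; FORCE is the grip in N (left out, the last holds). Time passes only in rows, so rows that repeat a pose let the fingers close. It gives the time, the measured TCP pose, the force and the opening at its end, in the units of the state.
- arm.observe(): the state, without advancing time (a new reading comes with each control period).
- arm.get_image(name): name is "scene" or "top" or "wrist"; returns the picture (384x512x3 uint8, red, green, blue); there is no depth.
- arm.camera_model(name): a dict with "vfov" (degrees; the focal length in pixels is half the picture's height over the tangent of half this angle, whatever the lens; pixels are square), "cx", "cy" (the principal point, pixels), "cam_to_world" (4x4, takes a point from camera to world coordinates); the wrist camera has in their place "T_tool_cam" (4x4, takes a point from camera to tool coordinates, whose origin is the TCP and whose axes are the flange's). Camera axes: x right, y down, z forward; pixel columns grow to the right and rows downward; lengths in m; the calibration is good to about 2 mm. A picture is of the moment at which its call begins: read the wrist's pose just before it. camera_model takes no time and is no camera call.
- arm.sign_off(): hands the job in, once; it reports no verdict.
The state is a dict: "clock": time; "joints": joint angles; "dq": joint speeds; "joint_efforts": joint torques, N m; "position": TCP position; "ee_rot": TCP orientation; "force": force on the tool from outside, world axes, zero at the start; "ft_torque": the same for the moment, N m; "width": opening from 0.0 (shut) to 1.0 (fully open).
Only numpy, scipy, OpenCV 4.12 (cv2) and the standard library are available. Lean on these libraries where they do the work, as an engineer would, in place of code of your own. Each camera call takes 0.05 s, during which the arm holds its last target.

TASK

Get the bench ready for the next screening run: put the red-banded kit carton in the red flow lane and the blue-banded one in the blue flow lane, each standing upright and lengthwise so that it rests down against the lane's end stop, and set the sample rack upright, centred and lengthwise, on the narrow orange ledge. Once all three are in place, press the green ready button fully down and let it come up again. Do not drop or tip the sample rack, and leave the yellow-banded carton and the small amber bottle where they stand.

Things in the scene. Friction and masses are not known exactly. Their poses are not given: they have to be found in the camera images.
- red_carton_center (a point): Centre (half-way up) of the red kit carton: a closed rigid white box with red bands, x axis along its 110 mm length, y across its 48 mm width, z up its 80 mm height, about 0.2 kg. It stands upright on the table.
- blue_carton_center (a point): Centre (half-way up) of the blue kit carton: a closed rigid white box with blue bands, x axis along its 110 mm length, y across its 48 mm width, z up its 80 mm height, about 0.2 kg. It stands upright on the table.
- yellow_carton_center (a point): Centre (half-way up) of the yellow kit carton: a closed rigid white box with yellow bands, x axis along its 110 mm length, y across its 48 mm width, z up its 80 mm height, about 0.2 kg. It stands upright on the table. Not needed: it stays where it is.
- red_lane: Fixed sloped red roller lane. Origin: on the running surface at the inner face of the end stop, mid-width, the lowest point, 45 mm above the table. x runs 260 mm up the slope (20 degrees, rising away from the robot), y across (64 mm between walls), z square to the surface. Walls 18 mm high, stop 30 mm. Slippery: a released carton slides to the stop; its centre then lies at x 55, y 0 +-8, z 40 mm.
- blue_lane: Fixed sloped blue roller lane. Origin: on the running surface at the inner face of the end stop, mid-width, the lowest point, 45 mm above the table. x runs 260 mm up the slope (20 degrees, rising away from the robot), y across (64 mm between walls), z square to the surface. Walls 18 mm high, stop 30 mm. Slippery: a released carton slides to the stop; its centre then lies at x 55, y 0 +-8, z 40 mm.
- sample_rack_center (a point): Centre of the teal sample rack's body, 25 mm above its underside. Body 140 mm long (x axis), 50 mm wide (y), 50 mm tall (z up), flat long sides free to grip; two rows of capped tubes fixed in it rise to 88 mm above its underside, within 19 mm of its middle line. About 0.35 kg. It stands on the table.
- ledge_top (a point): Centre of the top face of the narrow orange ledge, a fixed flat beam 190 mm long (x axis), 32 mm wide (y), its top 100 mm above the table, on two posts with a base 70 mm wide. The rack overhangs it by 9 mm on each long side when centred.
- ready_button_top (a point): Centre of the top face of the green round push button (40 mm diameter) on a grey console 90 x 90 mm and 50 mm tall; the button's top is 74 mm above the table when up.
- ready_button (a joint): Travel of the green button in m: 0 up, 0.008 fully down; it moves straight down and springs back; about 6 N holds it fully down.
- amber_bottle: Bystander, not to be moved: amber glass reagent bottle with white cap, 38 mm diameter, 85 mm tall. Origin at the centre of its underside.

How it is judged:
By the outcome, as a careful person would: the job done as asked, in the order asked, and still so for the second after the job is handed in, with the robot touching nothing.
It also fails if it takes over 72 s, if anything falls off the work surface, if the arm or the gripper's body presses on something with over 40 N, if the wrist force passes 120 N, or if a joint passes its speed limit or range.

## Working session

There is one attempt and no reset: what is moved stays moved. The work goes in short steps, Python scripts to look and compute and a shell command to move; the robot and the scene stay as the last step left them, time stands still between calls to the robot, and variables do not carry over. Pictures are saved under pics/ and viewed, and the job is handed in when it is done.

```bash
ls; mkdir -p pics
python3 - <<'E'
from cell import arm
import cv2,numpy as np
np.set_printoptions(precision=4,suppress=True)
s=arm.observe(); print(s)
for n in ("scene","top","wrist"):
    m=arm.camera_model(n); print(n,m)
    cv2.imwrite(f"pics/{n}0.png",cv2.cvtColor(arm.get_image(n),cv2.COLOR_RGB2BGR))
E
```

```text
pics
{'clock': 0.0, 'joints': array([ 1.0224,  0.4352,  0.025 ,  1.5741, -0.0116,  1.134 , -0.0751]), 'dq': array([-0.0008, -0.0001, -0.0007, -0.0007,  0.0004,  0.0002, -0.0015]), 'joint_efforts': array([  0.0009, -66.7841,   0.9855, -31.4461,  -0.0606,   0.0428,
         0.0002]), 'position': array([ 0.2692, -0.5635,  0.2429]), 'ee_rot': array([-3.0624, -0.694 ,  0.0008]), 'force': array([-0.1193, -0.4751,  0.4009]), 'ft_torque': array([ 0.0138, -0.0302, -0.0088]), 'width': 0.9967160674497281}
scene {'vfov': 57.78122167041317, 'cx': 259.20152968293826, 'cy': 191.60882485276804, 'cam_to_world': array([[ 0.8772,  0.3877, -0.283 ,  0.781 ],
       [ 0.48  , -0.7156,  0.5074, -0.4533],
       [-0.0058, -0.581 , -0.8139,  0.7512],
       [ 0.    ,  0.    ,  0.    ,  1.    ]])}
top {'vfov': 57.264481561971515, 'cx': 257.0760076072086, 'cy': 191.98548575478813, 'cam_to_world': array([[-0.0128, -0.9857,  0.1681,  0.4228],
       [-0.9998,  0.0095, -0.0201, -0.0212],
       [ 0.0182, -0.1683, -0.9856,  0.9708],
       [ 0.    ,  0.    ,  0.    ,  1.    ]])}
wrist {'vfov': 70.81791147883712, 'cx': 253.63171419036377, 'cy': 187.95121614291787, 'T_tool_cam': array([[ 0.0002, -0.97  , -0.2431,  0.0657],
       [ 1.    ,  0.0003, -0.0002, -0.0004],
       [ 0.0003, -0.2431,  0.97  , -0.1421],
       [ 0.    ,  0.    ,  0.    ,  1.    ]])}
```

View pics/top0.png

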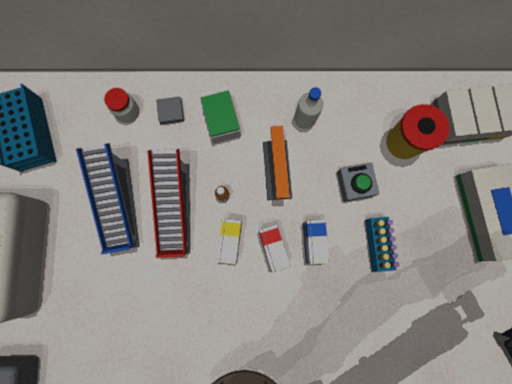

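View pics/scene0.png

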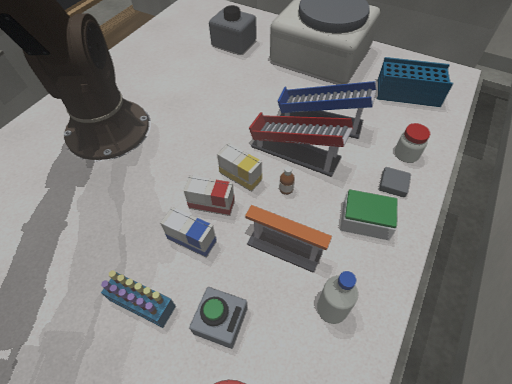

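View pics/wrist0.png

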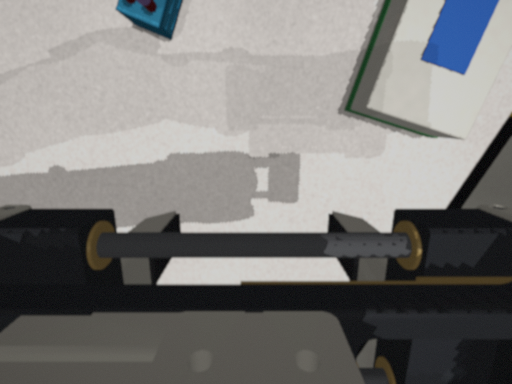

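The top view (up = +x, left = +y) shows the blue lane at (105,198), the red lane at (168,203), and the yellow, red and blue cartons at (230,242), (274,248) and (317,242). The rack is at (382,245), the ledge at (279,162), the button at (361,183) and the bottle at (222,193). I'll zoom in for measuring.

```bash
cat > h.py <<'E'
import numpy as np,cv2
from cell import arm
np.set_printoptions(precision=4,suppress=True)
def ray(m,uv,T=None):
    T=m["cam_to_world"] if T is None else T
    f=192/np.tan(np.radians(m["vfov"])/2)
    d=np.array([(uv[0]-m["cx"])/f,(uv[1]-m["cy"])/f,1.])
    return T[:3,3],T[:3,:3]@d
def onz(m,uv,z,T=None):
    o,d=ray(m,uv,T); return o+d*(z-o[2])/d[2]
def proj(m,p,T=None):
    T=m["cam_to_world"] if T is None else T
    f=192/np.tan(np.radians(m["vfov"])/2)
    c=T[:3,:3].T@(np.asarray(p)-T[:3,3]); return np.array([m["cx"]+f*c[0]/c[2],m["cy"]+f*c[1]/c[2]])
def tri(ma,a,mb,b):
    o1,d1=ray(ma,a);o2,d2=ray(mb,b)
    A=np.stack([d1,-d2],1);t=np.linalg.lstsq(A,o2-o1,rcond=None)[0]
    p,q=o1+t[0]*d1,o2+t[1]*d2; return (p+q)/2,np.linalg.norm(p-q)
def hsv(im): return cv2.cvtColor(im,cv2.COLOR_RGB2HSV)
E
python3 - <<'E'
import cv2
a=cv2.imread("pics/top0.png");s=cv2.imread("pics/scene0.png")
cv2.imwrite("pics/t_a.png",cv2.resize(a[120:275,70:270],None,fx=3.8,fy=3.8,interpolation=cv2.INTER_CUBIC))
cv2.imwrite("pics/t_b.png",cv2.resize(a[120:275,210:410],None,fx=3.8,fy=3.8,interpolation=cv2.INTER_CUBIC))
E
```

```text
(no output)
```

View pics/t_a.png

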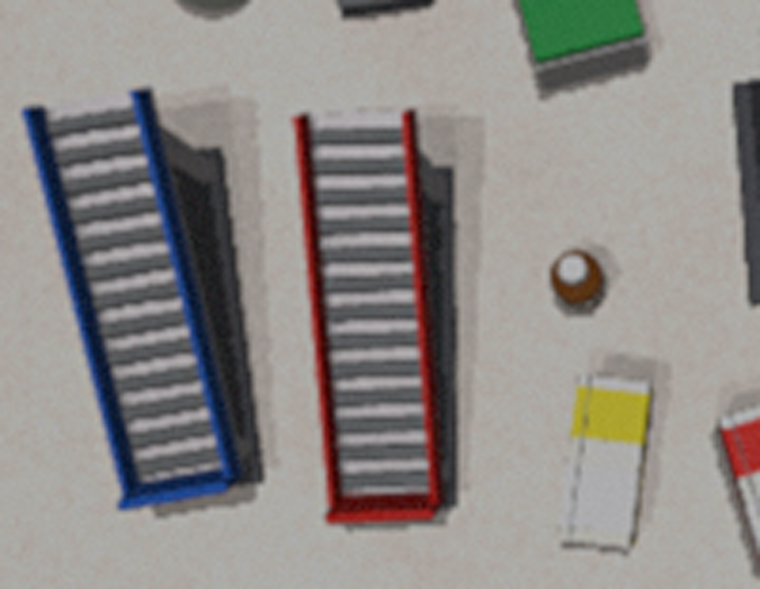

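View pics/t_b.png

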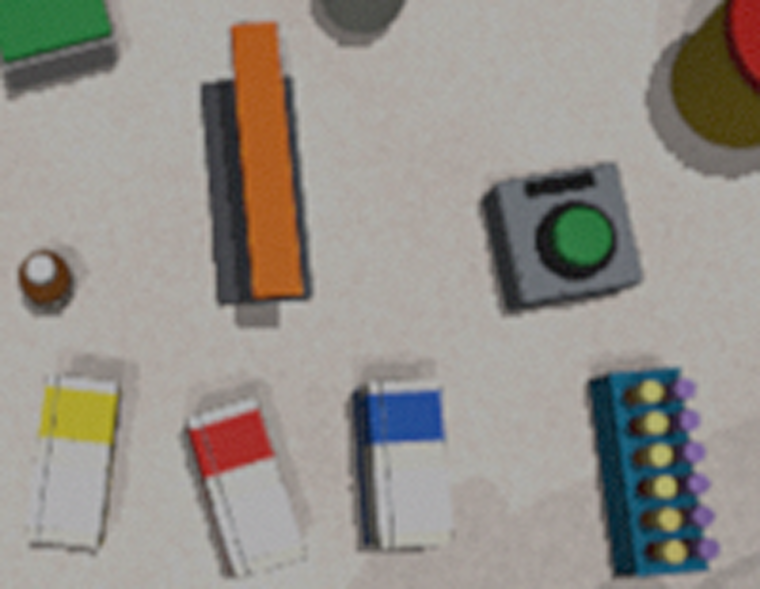

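```bash
python3 - <<'E'
import cv2
s=cv2.imread("pics/scene0.png")
cv2.imwrite("pics/s_a.png",cv2.resize(s[140:260,150:310],None,fx=4.9,fy=4.9,interpolation=cv2.INTER_CUBIC))
cv2.imwrite("pics/s_b.png",cv2.resize(s[70:190,240:400],None,fx=4.9,fy=4.9,interpolation=cv2.INTER_CUBIC))
E
python3 - <<'E'
from h import *
m=arm.camera_model("top")
U=lambda p:(p[0]/3.8+210,p[1]/3.8+120)
def quad(name,P,z):
    Q=np.array([onz(m,U(p),z) for p in P]); 
    print(name,Q.mean(0),"sides",np.linalg.norm(Q-np.roll(Q,-1,0),axis=1)*1000,"yaw",np.degrees(np.arctan2(*( (Q[0]+Q[1]-Q[2]-Q[3])[[1,0]]))))
quad("red",[(190,428),(260,402),(305,557),(238,575)],.08)
quad("blue",[(368,383),(440,379),(450,546),(380,548)],.08)
quad("yel",[(48,375),(118,380),(100,550),(32,543)],.08)
quad("ledge",[(232,25),(277,22),(303,294),(252,297)],.1)
quad("rack",[(608,374),(678,368),(708,572),(636,574)],.05)
print("btn",onz(m,U((583,237)),.074))
print("bottle",onz(m,U((41,268)),.085))
E
```

```text
red [ 0.4298 -0.0831  0.08  ] sides [ 49.7665 105.0303  45.402  100.2536] yaw 16.146735961028806
blue [ 0.4459 -0.1905  0.08  ] sides [ 48.4981 109.693   46.1003 108.2828] yaw 1.4419187546783403
yel [0.45  0.031 0.08 ] sides [ 46.7641 111.5869  44.6073 110.1468] yaw -5.77747033919634
ledge [ 0.6502 -0.0984  0.1   ] sides [ 30.9176 188.8229  33.8133 188.3568] yaw 3.3469331244651737
rack [ 0.4394 -0.3667  0.05  ] sides [ 49.3961 139.1627  49.2344 136.1866] yaw 4.146282398266139
btn [ 0.5986 -0.3179  0.074 ]
bottle [0.5786 0.0533 0.085 ]
```

View pics/s_a.png

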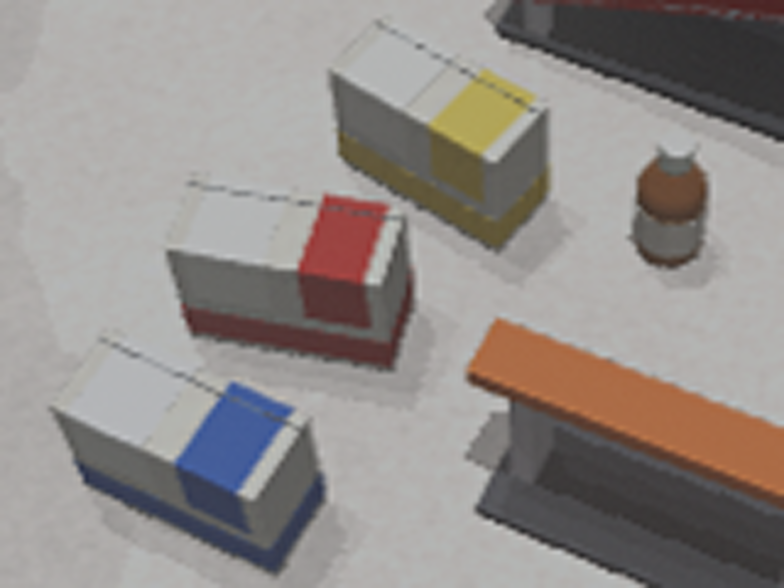

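View pics/s_b.png

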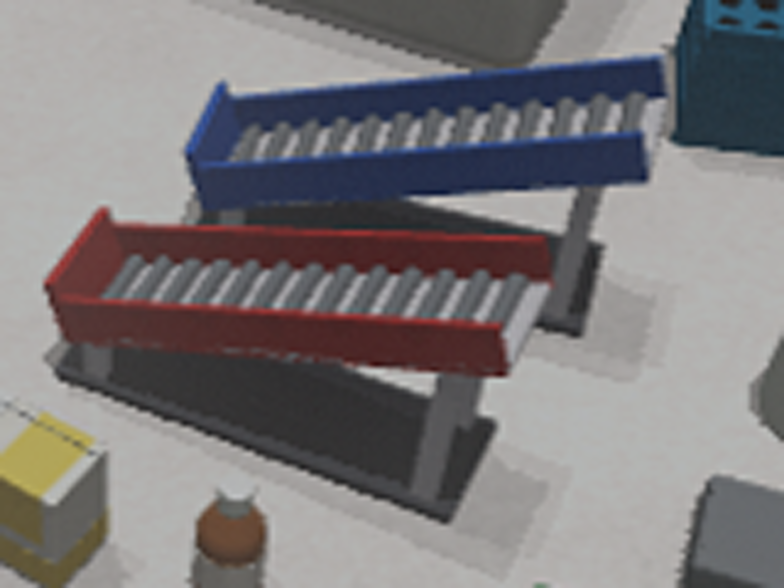

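Run:
```python
from h import *
mt=arm.camera_model("top");ms=arm.camera_model("scene")
U=lambda p:(p[0]/3.8+70,p[1]/3.8+120)
V=lambda p:(p[0]/4.9+240,p[1]/4.9+70)
W=lambda p:(p[0]/4.9+150,p[1]/4.9+140)
def quad(name,P,z):
    Q=np.array([onz(ms,W(p),z) for p in P]); 
    print(name,Q.mean(0),"sides",np.linalg.norm(Q-np.roll(Q,-1,0),axis=1)*1000,"yaw",np.degrees(np.arctan2(*( (Q[1]+Q[2]-Q[0]-Q[3])[[1,0]]))))
quad("red",[(190,180),(407,215),(372,290),(168,250)],.08)
quad("blue",[(103,338),(311,413),(250,502),(52,407)],.08)
quad("yel",[(378,20),(548,106),(497,162),(330,72)],.08)
c,s=np.cos(np.radians(20)),np.sin(np.radians(20))
for n,lo,hi in (("red",[(333,497),(435,495)],[(302,116),(409,113)]),("blue",[(128,484),(228,478)],[(36,110),(142,93)])):
    A=np.mean([onz(mt,U(p),.045+.018*c) for p in lo],0);B=np.mean([onz(mt,U(p),.045+.26*s+.018*c) for p in hi],0)
    L=[onz(mt,U(p),.045+.26*s+.018*c) for p in hi]
    d=(B-A)[:2];h=np.linalg.norm(d);d/=h
    O=A[:2]+d*.018*s; O2=B[:2]-d*(.26*c-.018*s)
    print(n,"len",h,"exp",.26*c,"yaw",np.degrees(np.arctan2(d[1],d[0])),"O from lo",O,"from hi",O2, "width",np.linalg.norm(L[0]-L[1]))
# scene: stop top corners (local x ~0/-thick, z=.03) and far end
for n,P in (("red far near-corner walltop/left",[(502,325),(547,240)]),("blue",[(643,137),(662,58)])):
    print(n,[onz(ms,V(p),.045+.26*s+.018*c) for p in P])
for n,P in (("red stop top",[(47,290),(103,210)]),("blue stop",[(190,155),(224,85)])):
    print(n,[onz(ms,V(p),.045+.03*c) for p in P])
```

```text
red [ 0.4339 -0.0829  0.08  ] sides [111.6915  46.9385 103.1186  43.3682] yaw 16.270839165489043
blue [ 0.448  -0.1908  0.08  ] sides [108.4364  50.5641 106.5435  41.2221] yaw 4.1637443534722305
yel [0.4524 0.0327 0.08  ] sides [109.3869  44.9019 107.0866  43.6216] yaw -5.445163849981522
red len 0.23771546174555597 exp 0.2443200814043362 yaw 1.1861599363191189 O from lo [0.4354 0.1807] from hi [0.4288 0.1806] width 0.06728402226234749
blue len 0.2384169702306114 exp 0.2443200814043362 yaw 8.522773198950285 O from lo [0.4469 0.3187] from hi [0.4411 0.3178] width 0.06645245021829067
red far near-corner walltop/left [array([0.6691, 0.1578, 0.1508]), array([0.6678, 0.225 , 0.1508])]
blue [array([0.6854, 0.3247, 0.1508]), array([0.6736, 0.3943, 0.1508])]
red stop top [array([0.4209, 0.1416, 0.0732]), array([0.4172, 0.2142, 0.0732])]
blue stop [array([0.44  , 0.2813, 0.0732]), array([0.429 , 0.3498, 0.0732])]
```

```bash
python3 -m creep '[[[4,12,0,0,0,-2,1],[8,16,0,0,0,-4,1],[8,21,0,0,0,-6,1],[8,25,0,0,0,-8,1],[8,25,0,0,0,-9.3,1]]]' 30
python3 -m creep '[[[2,5,0,0,0,0,1],[4,10,0,0,0,0,1],[6,15,0,0,0,0,1],[8,19,0,0,0,0,1],[8.3,23,0,0,0,0,1]]]'; python3 -m creep '[[[0,0,0,0,0,0,1],[0,0,0,0,0,0,1]]]'
python3 - <<'E'
from h import *
s=arm.observe(); print(s)
cv2.imwrite("pics/w1.png",cv2.cvtColor(arm.get_image("wrist"),cv2.COLOR_RGB2BGR))
E
```

```text
clock: 0.65
position: [0.3467, -0.3257, 0.2436]
ee_rot: [-3.11, -0.442, 0.0]
force: [1.4, -0.7, -0.1]
width: 0.998
clock: 1.15
position: [0.4311, -0.0955, 0.2439]
ee_rot: [3.11, 0.445, 0.002]
force: [0.5, -0.1, 0.5]
width: 0.997
clock: 1.35
position: [0.4294, -0.097, 0.2436]
ee_rot: [3.109, 0.448, -0.001]
force: [-1.0, -0.6, 0.3]
width: 0.998
{'clock': 1.35, 'joints': array([ 0.3147,  0.1504, -0.2413,  1.9812,  0.0424,  1.0151, -1.2308]), 'dq': array([ 0.0346,  0.0028,  0.0374,  0.001 ,  0.0044, -0.0001,  0.0089]), 'joint_efforts': array([ -2.1671, -41.7781,  -2.5989, -29.6626,  -0.3546,  -0.1016,
        -0.2516]), 'position': array([ 0.4294, -0.097 ,  0.2436]), 'ee_rot': array([ 3.1093,  0.4482, -0.0007]), 'force': array([-1.0092, -0.6283,  0.2675]), 'ft_torque': array([-0.0676,  0.0198, -0.0036]), 'width': 0.9983802146234207}
```

View pics/w1.png

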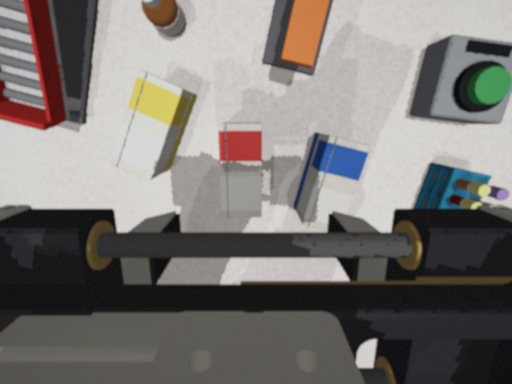

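The wrist view shows the red carton top at columns 219–262, rows 124–216, with its edges square to the jaws.

```bash
cat >> h.py <<'E'
from scipy.spatial.transform import Rotation as R
def wT(s,m):
    T=np.eye(4);T[:3,:3]=R.from_rotvec(s["ee_rot"]).as_matrix();T[:3,3]=s["position"];return T@m["T_tool_cam"]
E
python3 - <<'E'
from h import *
m=arm.camera_model("wrist");s=arm.observe();T=wT(s,m)
def q(n,P,z):
    Q=np.array([onz(m,p,z,T) for p in P]);d=(Q[0]+Q[1]-Q[2]-Q[3])
    print(n,Q.mean(0),np.linalg.norm(Q-np.roll(Q,-1,0),axis=1)*1000,np.degrees(np.arctan2(d[1],d[0])))
q("red",[(219,124),(262,124),(263,216),(220,216)],.08)
q("blue",[(320,134),(368,152),(346,220),(304,212)],.08)
q("yel",[(146,73),(194,95),(155,177),(115,160)],.08)
print("ledge near corners",onz(m,(276,64),.1,T),onz(m,(315,74),.1,T))
print("btn",onz(m,(489,87),.074,T))
print("red stop top outer corners",onz(m,(47,124),.0732,T))
E
```

```text
red [ 0.4327 -0.0816  0.08  ] [ 47.3559 107.2853  51.5179 107.2908] 16.228410715297567
blue [ 0.453  -0.1882  0.08  ] [58.8675 83.5603 51.9687 92.4071] 5.896716635661412
yel [0.4527 0.0261 0.08  ] [ 54.0956 102.8046  47.9844 102.2203] -11.06566637212388
ledge near corners [ 0.5494 -0.0854  0.1   ] [ 0.5515 -0.1251  0.1   ]
btn [ 0.5974 -0.3152  0.074 ]
red stop top outer corners [0.423  0.1428 0.0732]
```

```bash
python3 -m creep '[[[0.3,1.5,0,0,0,0,1],[0.3,1.5,-4,0,0,0,1],[0.3,1.5,-8,0,0,0,1],[0.3,1.5,-11,0,0,0,1],[0.3,1.5,-14,0,0,0,1]]]'
python3 -m creep '[[[0,0,-2,0,0,0,1],[0,0,-4,0,0,0,1],[0,0,-4.6,0,0,0,1],[0,0,-4.6,0,0,0,1],[0,0,-4.6,0,0,0,0.2]]]'
python3 -m creep '[[[0,0,0,0,0,0,-0.5],[0,0,0,0,0,0,-0.5],[0,0,0,0,0,0,-0.5],[0,0,0,0,0,0,-0.5],[0,0,0,0,0,0,-0.5]]]' 30
```

```text
clock: 1.9
position: [0.4319, -0.0847, 0.1024]
ee_rot: [3.11, 0.439, -0.001]
force: [0.4, -1.6, -0.0]
width: 1.0
clock: 2.4
position: [0.4329, -0.0835, 0.0584]
ee_rot: [3.11, 0.442, 0.001]
force: [0.3, 0.1, 0.7]
width: 0.952
clock: 2.9
position: [0.4326, -0.0826, 0.0579]
ee_rot: [-3.11, -0.444, -0.0]
force: [-0.2, 0.9, 0.9]
width: 0.528
```

Width of 0.528 × 92 ≈ 48.6 mm, so the red carton is held. Next I lift it, carry it, and tilt it 20° over the red lane.

```bash
python3 -m creep '[[[0,0,3,0,0,0,-0.5],[0,0,7,0,0,0,-0.5],[0,0,11,0,0,0,-0.5],[0,0,14,0,0,0,-0.5],[0.5,3,14,0,0,-3,-0.5]]]'
python3 -m creep '[[[0.5,4,0,0,0,-3,-0.5],[1,8,0,0,0,-6,-0.5],[2,13,0,0,0,-9,-0.5],[3,18,0,0,0,-11.4,-0.5],[3.5,22,0,0,0,-11.4,-0.5]]]'
python3 -m creep '[[[0,1.4,0,0,-6,0,-0.5],[0,1.4,0,0,-12,0,-0.5],[0,1.4,0,0.4,-18,0,-0.5],[0,1.4,0,0.6,-20,0,-0.5],[0,1.4,0,0.6,-20,0,-0.5]]]'
python3 - <<'E'
from h import *
s=arm.observe();print(s["position"],R.from_rotvec(s["ee_rot"]).as_matrix(),s["joints"])
for n in("wrist","top"):cv2.imwrite(f"pics/{n}2.png",cv2.cvtColor(arm.get_image(n),cv2.COLOR_RGB2BGR))
E
```

```text
clock: 3.4
position: [0.4392, -0.056, 0.2014]
ee_rot: [3.119, 0.352, 0.009]
force: [2.2, 0.1, -2.2]
width: 0.52
clock: 3.9
position: [0.4725, 0.1698, 0.1976]
ee_rot: [-3.141, -0.049, -0.0]
force: [1.5, 0.8, -1.5]
width: 0.523
clock: 4.4
position: [0.4707, 0.1809, 0.1971]
ee_rot: [-3.09, -0.053, -0.544]
force: [0.4, 0.6, -1.1]
width: 0.519
[0.4707 0.1809 0.1971] [[ 0.9394  0.0338  0.3412]
 [ 0.0325 -0.9994  0.0095]
 [ 0.3413  0.0022 -0.9399]] [-0.3417  0.1615 -0.2945  2.17    0.4552  0.5714 -2.5175]
```

View pics/wrist2.png

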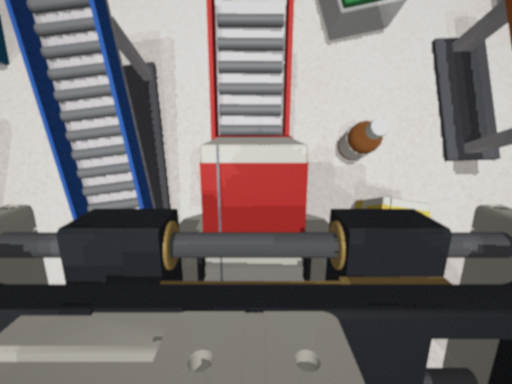

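View pics/top2.png

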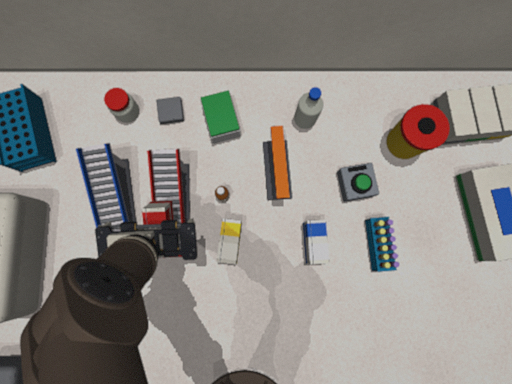

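The wrist view shows the lane walls at columns 214 and 289 (centre about 252), running straight up the image. That puts the held carton (centre 254) in line with the lane, so I descend.

```bash
python3 -m creep '[[[0.2,0.1,-2,0,0,0,-0.5],[0.2,0.1,-4.5,0,0,0,-0.5],[0.2,0.1,-6,0,0,0,-0.5],[0.2,0.1,-6.8,0,0,0,-0.5],[0.2,0.1,-6.8,0,0,0,-0.5]]]'
python3 -m creep '[[[0,0,-0.3,0,0,0,-0.5],[0,0,-0.5,0,0,0,-0.5],[0,0,-0.5,0,0,0,-0.5]]]'
```

```text
clock: 5.0
position: [0.4747, 0.1817, 0.1285]
ee_rot: [-3.091, -0.048, -0.541]
force: [-0.4, 0.5, -1.1]
width: 0.524
clock: 5.3
position: [0.4748, 0.1822, 0.125]
ee_rot: [-3.088, -0.049, -0.545]
force: [0.1, 0.0, -1.7]
width: 0.522
```

```bash
python3 -m creep '[[[0,0,-0.2,0,0,0,-0.5],[0,0,-0.3,0,0,0,-0.5],[0,0,-0.3,0,0,0,-0.5]]]'
python3 - <<'E'
from h import *
for n in("scene",):cv2.imwrite(f"pics/{n}3.png",cv2.resize(cv2.cvtColor(arm.get_image(n),cv2.COLOR_RGB2BGR)[60:210,200:400],None,fx=4,fy=4,interpolation=2))
E
```

```text
clock: 5.6
position: [0.475, 0.1824, 0.1232]
ee_rot: [-3.088, -0.049, -0.548]
force: [-9.2, -2.9, 19.6]
width: 0.521
```

View pics/scene3.png

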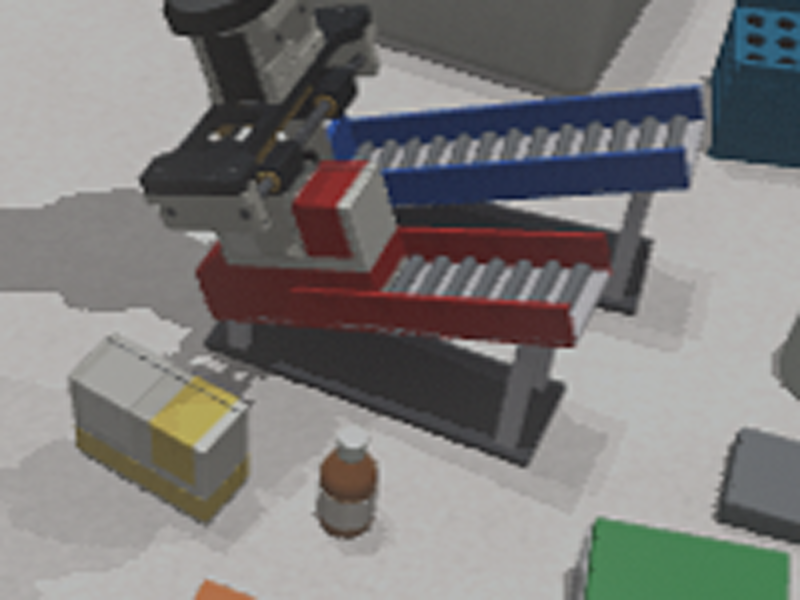

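The carton sits between the walls and touches the rollers (reaction of about 21 N, square to the slope). I release it and withdraw along the tool axis.

```bash
python3 -m creep '[[[0,0,0.1,0,0,0,0],[0,0,0.1,0,0,0,0.4],[0,0,0.1,0,0,0,0.5],[0,0,0.1,0,0,0,0.5],[0,0,0.1,0,0,0,0.5]]]'
python3 -m creep '[[[-0.5,0,1.4,0,0,0,0.6],[-1.6,0,4.4,0,0,0,0.6],[-3,0,8.4,0,0,0,0.6],[-4.2,0,12,0,0,0,0.6],[-4.2,0,12,0,0,0,0.6]]]'
python3 - <<'E'
from h import *
print(arm.observe()["joints"])
for n in("scene",):cv2.imwrite(f"pics/{n}4.png",cv2.resize(cv2.cvtColor(arm.get_image(n),cv2.COLOR_RGB2BGR)[60:210,200:400],None,fx=4,fy=4,interpolation=2))
E
```

```text
clock: 6.15
position: [0.4746, 0.1822, 0.1227]
ee_rot: [-3.089, -0.049, -0.545]
force: [0.8, -0.3, -0.5]
width: 0.748
clock: 6.65
position: [0.4333, 0.1839, 0.2474]
ee_rot: [-3.083, -0.05, -0.554]
force: [1.1, -1.1, -0.7]
width: 0.8
[-0.4422  0.0293 -0.233   2.1689  0.3438  0.6822 -2.452 ]
```

View pics/scene4.png

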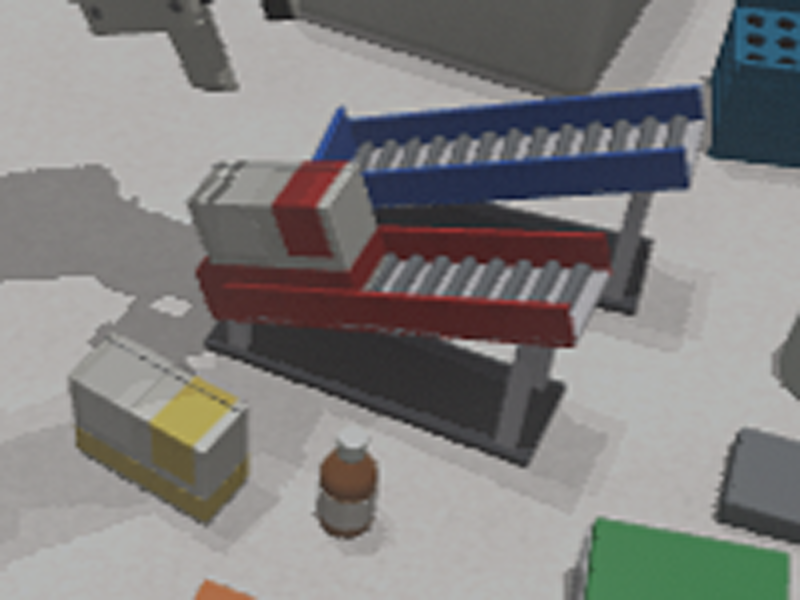

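The red carton has slid down against its stop, upright between the walls. For the blue carton, joint 7 would come near its limit at the blue lane, so I'll grasp it with a half turn.

```bash
python3 -m creep '[[[0,-4,0,0,7,0,1],[0,-8,0,0,14,0,1],[0,-12,0,-0.6,20,0,1],[0.5,-16,0,-0.6,20,0,1]]]'
python3 -m creep '[[[0,-4,0,0,0,8,1],[0.3,-8,0,0,0,16,1],[0.6,-12,0,0,0,24,1],[0.9,-16,0,0,0,32,1],[0.9,-20,0,0,0,40,1]]]'
python3 -m creep '[[[0,-1.4,0,0,0,8,1],[0,-1.4,0,0,0,16,1],[0,-1.4,0,0,0,24,1],[0,-1.4,0,0,0,32,1],[0,-1.4,0,0,0,40,1]]]'
python3 -m creep '[[[0,0,0,0,0,8,1],[0,0,0,0,0,16,1],[0,0,0,0,0,24,1],[0,0,0,0,0,32,1],[0,0,0,0,0,40,1]]]'
python3 -m creep '[[[0,0,0,0,0,8,1],[0,0,0,0,0,16,1],[0,0,0,0,0,24,1],[0,0,0,0,0,32,1],[0,0,0,0,0,40,1]]]'
python3 -m creep '[[[0,0,0,0,0,8,1],[0,0,0,0,0,16,1],[0,0,0,0,0,20.5,1],[0,0,0,0,0,20.5,1]]]'
python3 - <<'E'
from h import *
s=arm.observe();print(s["joints"],R.from_rotvec(s["ee_rot"]).as_matrix())
cv2.imwrite("pics/w5.png",cv2.cvtColor(arm.get_image("wrist"),cv2.COLOR_RGB2BGR))
E
```

```text
clock: 7.1
position: [0.4389, 0.0193, 0.2416]
ee_rot: [3.141, 0.047, -0.009]
force: [0.6, -0.1, -0.2]
width: 0.998
clock: 7.6
position: [0.4464, -0.1737, 0.2412]
ee_rot: [-2.958, -1.058, 0.004]
force: [0.9, 0.5, 0.0]
width: 1.002
clock: 8.1
position: [0.4462, -0.1862, 0.241]
ee_rot: [-2.417, -2.005, 0.003]
force: [-0.5, 0.4, -0.4]
width: 1.002
clock: 8.6
position: [0.4462, -0.1861, 0.241]
ee_rot: [-1.585, -2.71, 0.002]
force: [-0.6, -0.2, 0.3]
width: 1.001
clock: 9.1
position: [0.4462, -0.1861, 0.241]
ee_rot: [-0.562, -3.088, 0.0]
force: [0.9, -0.1, -0.2]
width: 0.998
clock: 9.5
position: [0.4462, -0.1861, 0.2412]
ee_rot: [-0.011, -3.139, -0.001]
force: [0.7, -0.4, -0.2]
width: 0.997
[ 0.5223  0.2295 -0.2852  1.8902  0.0747  1.0345  1.7695] [[-1.      0.0071 -0.0023]
 [ 0.0071  1.      0.0004]
 [ 0.0023  0.0004 -1.    ]]
```

View pics/w5.png

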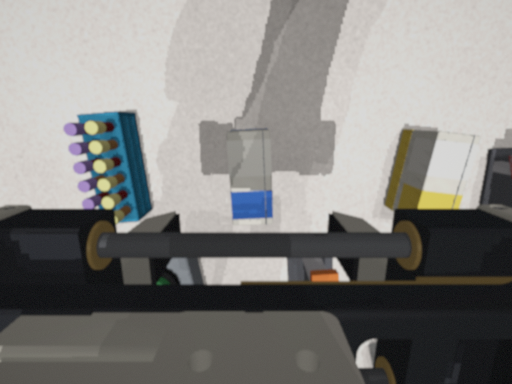

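The wrist view, now looking back towards the robot, shows the blue carton top at about (226,129), (268,128), (272,218) and (232,219), and the rack at the left.

Run:
```python
from h import *
m=arm.camera_model("wrist");s=arm.observe();T=wT(s,m)
im=cv2.imread("pics/w5.png");cv2.imwrite("pics/w5z.png",cv2.resize(im[95:235,55:290],None,fx=3.3,fy=3.3,interpolation=2))
def q(n,P,z):
    Q=np.array([onz(m,p,z,T) for p in P]);d=-(Q[0]+Q[1]-Q[2]-Q[3])
    print(n,Q.mean(0),np.linalg.norm(Q-np.roll(Q,-1,0),axis=1)*1000,np.degrees(np.arctan2(d[1],d[0])))
q("blue",[(226,129),(268,128),(272,218),(232,219)],.08)
```

```text
blue [ 0.4427 -0.1898  0.08  ] [ 46.1509 104.946   47.717  105.0416] 2.3531366094718367
```

View pics/w5z.png

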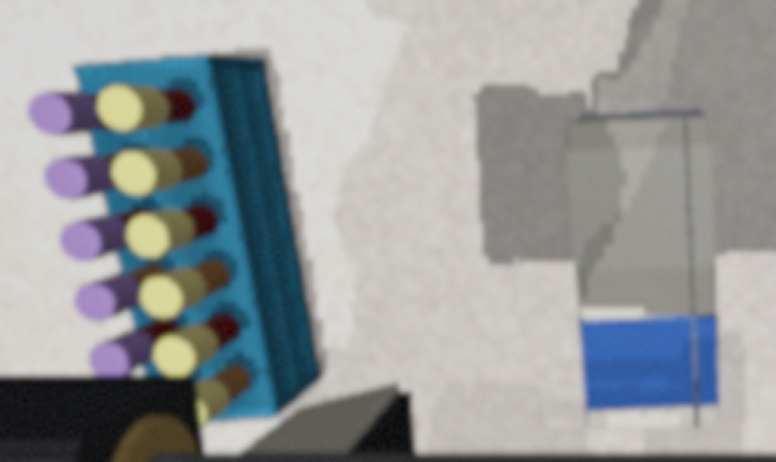

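```bash
python3 -m creep '[[[-0.1,-0.4,-3,0,0,2.6,1],[-0.1,-0.4,-7,0,0,2.6,1],[-0.1,-0.4,-11,0,0,2.6,1],[-0.1,-0.4,-14,0,0,2.6,1],[-0.1,-0.4,-16,0,0,2.6,1]]]'
python3 -m creep '[[[0,0,-1.5,0,0,0,1],[0,0,-2.3,0,0,0,1],[0,0,-2.3,0,0,0,1],[0,0,-2.3,0,0,0,0.2],[0,0,-2.3,0,0,0,-0.5]]]'
python3 -m creep '[[[0,0,0,0,0,0,-0.5],[0,0,0,0,0,0,-0.5],[0,0,0,0,0,0,-0.5],[0,0,0,0,0,0,-0.5]]]' 30
```

```text
clock: 10.05
position: [0.4444, -0.1895, 0.08]
ee_rot: [0.055, -3.138, -0.002]
force: [-0.4, -0.4, 0.3]
width: 0.997
clock: 10.55
position: [0.4463, -0.19, 0.0605]
ee_rot: [-0.059, 3.14, -0.001]
force: [1.1, -0.1, 0.0]
width: 0.875
clock: 10.95
position: [0.4458, -0.1898, 0.0599]
ee_rot: [-0.059, 3.141, -0.0]
force: [0.6, -0.4, 0.7]
width: 0.526
```

Blue carton held (0.526 ≈ 48.4 mm). Before carrying, I check the clearance to the grey machine on the left.

Run:
```python
from h import *
mt=arm.camera_model("top");ms=arm.camera_model("scene")
for z in (0,.1,.15,.2):
    print(z,[onz(mt,p,z)[:2] for p in [(47,205),(45,250),(20,300)]],"scene",[onz(ms,p,z)[:2] for p in [(270,50),(345,80)]])
```

```text
0 [array([0.5577, 0.5379]), array([0.4353, 0.5326]), array([0.3063, 0.5863])] scene [array([0.2431, 0.6047]), array([0.5528, 0.5682])]
0.1 [array([0.5438, 0.4803]), array([0.4341, 0.4756]), array([0.3183, 0.5237])] scene [array([0.3147, 0.4639]), array([0.5832, 0.4322])]
0.15 [array([0.5368, 0.4515]), array([0.4334, 0.4471]), array([0.3243, 0.4925])] scene [array([0.3505, 0.3934]), array([0.5984, 0.3642])]
0.2 [array([0.5299, 0.4227]), array([0.4328, 0.4185]), array([0.3303, 0.4612])] scene [array([0.3863, 0.323 ]), array([0.6135, 0.2962])]
```

```bash
python3 -m creep '[[[0,0,3,0,0,0,-0.5],[0,0,7,0,0,0,-0.5],[0,0,12,0,0,0,-0.5],[0,0,17,0,0,0,-0.5],[0,0,21,0,0,0,-0.5]]]'
```

```text
clock: 11.45
position: [0.4457, -0.1896, 0.2725]
ee_rot: [-0.06, 3.14, -0.001]
force: [2.2, -1.3, -2.7]
width: 0.525
```

```bash
python3 -m creep '[[[0.4,4,0,0,0,1,-0.5],[0.8,8.5,0,0,0,2,-0.5],[1.2,13,0,0,0,3,-0.5],[1.6,17.5,0,0,0,4,-0.5],[2,22,0,0,0,5,-0.5]]]'
python3 -m creep '[[[0.4,4.5,0,0,0,1,-0.5],[0.8,9,0,0,0,2,-0.5],[1.2,13.5,0,0,0,2,-0.5],[1.6,18,0,0,0,2,-0.5],[1.9,22.5,0,0,0,2,-0.5]]]'
python3 -m creep '[[[0,3,0,0,0,0,-0.5],[0,5,0,0,0,0,-0.5],[0,6.9,0,0,0,0,-0.5],[0,6.9,0,0,0,0,-0.5]]]'
python3 -m creep '[[[0,0,0,1.1,-6.9,0,-0.5],[0,0,0,2.2,-13.8,0,-0.5],[0,0,0,3.2,-19.7,0,-0.5],[0,0,0,3.2,-19.7,0,-0.5]]]'
python3 - <<'E'
from h import *
s=arm.observe();print(s["position"],s["joints"],R.from_rotvec(s["ee_rot"]).as_matrix())
for n in("top","scene"):cv2.imwrite(f"pics/{n}6.png",cv2.cvtColor(arm.get_image(n),cv2.COLOR_RGB2BGR))
E
```

```text
clock: 11.95
position: [0.4652, 0.0318, 0.2696]
ee_rot: [0.197, -3.135, 0.001]
force: [1.4, 0.2, -2.8]
width: 0.523
clock: 12.45
position: [0.4845, 0.2566, 0.2693]
ee_rot: [0.25, -3.131, 0.001]
force: [1.8, -0.4, -2.5]
width: 0.521
clock: 12.85
position: [0.4834, 0.3271, 0.2691]
ee_rot: [0.257, -3.129, -0.002]
force: [0.2, 0.2, -2.8]
width: 0.523
clock: 13.25
position: [0.4817, 0.3229, 0.2688]
ee_rot: [-0.228, 2.785, 0.037]
force: [-0.3, -0.6, -2.5]
width: 0.521
[0.4817 0.3229 0.2688] [-0.3664  0.2337 -0.5294  1.8898  0.4707  0.8327  0.5835] [[-0.9274 -0.1622  0.3372]
 [-0.1533  0.9868  0.053 ]
 [-0.3413 -0.0025 -0.9399]]
```

View pics/top6.png

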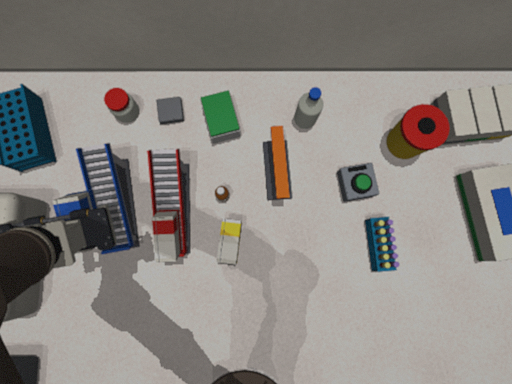

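View pics/scene6.png

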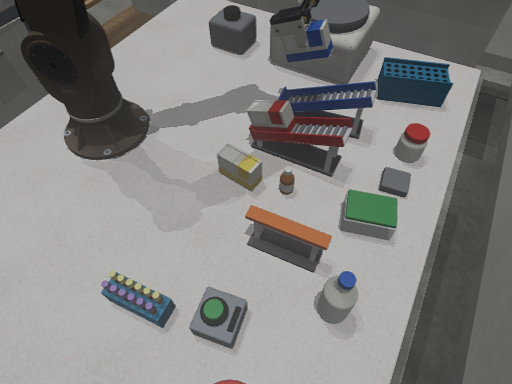

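The blue carton hovers over its lane at the planned pose, tilted 20° with yaw about 9.3°. I descend.

```bash
python3 -m creep '[[[0.3,0.1,-3,0,0,0,-0.5],[0.3,0.1,-6.5,0,0,0,-0.5],[0.3,0.1,-9,0,0,0,-0.5],[0.3,0.1,-11,0,0,0,-0.5],[0.3,0.1,-11,0,0,0,-0.5]]]'
python3 - <<'E'
from h import *
cv2.imwrite("pics/s7.png",cv2.resize(cv2.cvtColor(arm.get_image("scene"),cv2.COLOR_RGB2BGR)[20:170,240:440],None,fx=4,fy=4,interpolation=2))
E
```

```text
clock: 13.85
position: [0.4881, 0.3235, 0.1567]
ee_rot: [-0.221, 2.791, 0.034]
force: [-1.7, -0.4, -2.4]
width: 0.522
```

View pics/s7.png

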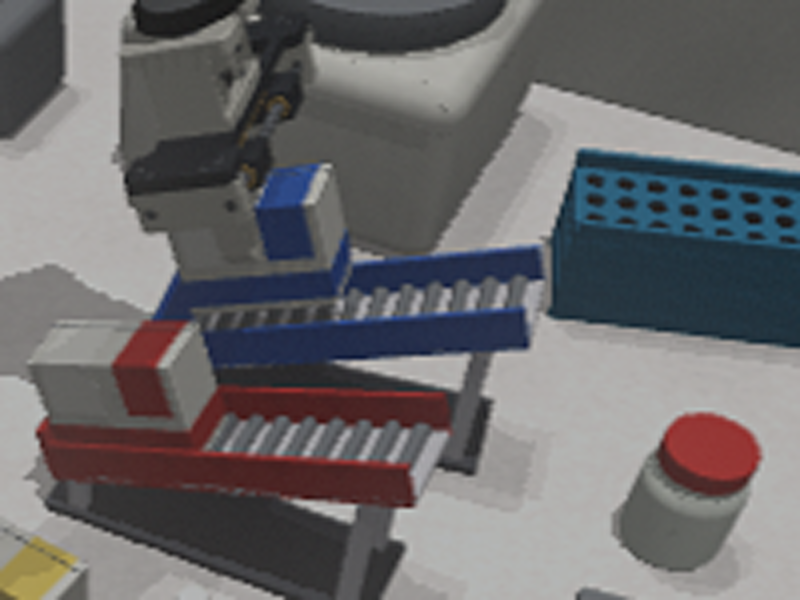

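```bash
python3 -m creep '[[[-0.1,0,-1,0,0,0,-0.5],[-0.1,0,-2,0,0,0,-0.5],[-0.1,0,-2.5,0,0,0,-0.5],[-0.1,0,-2.8,0,0,0,-0.5],[-0.1,0,-2.8,0,0,0,-0.5]]]'
python3 -m creep '[[[0,0,-0.2,0,0,0,-0.5],[0,0,-0.3,0,0,0,-0.5],[0,0,-0.3,0,0,0,-0.5]]]'
python3 - <<'E'
from h import *
cv2.imwrite("pics/s8.png",cv2.resize(cv2.cvtColor(arm.get_image("scene"),cv2.COLOR_RGB2BGR)[20:170,240:440],None,fx=4,fy=4,interpolation=2))
E
```

```text
clock: 14.4
position: [0.4867, 0.3251, 0.1315]
ee_rot: [-0.224, 2.785, 0.039]
force: [0.2, -0.0, -2.2]
width: 0.522
clock: 14.7
position: [0.4868, 0.3253, 0.1288]
ee_rot: [-0.223, 2.785, 0.04]
force: [-0.4, -0.4, -2.0]
width: 0.516
```

View pics/s8.png

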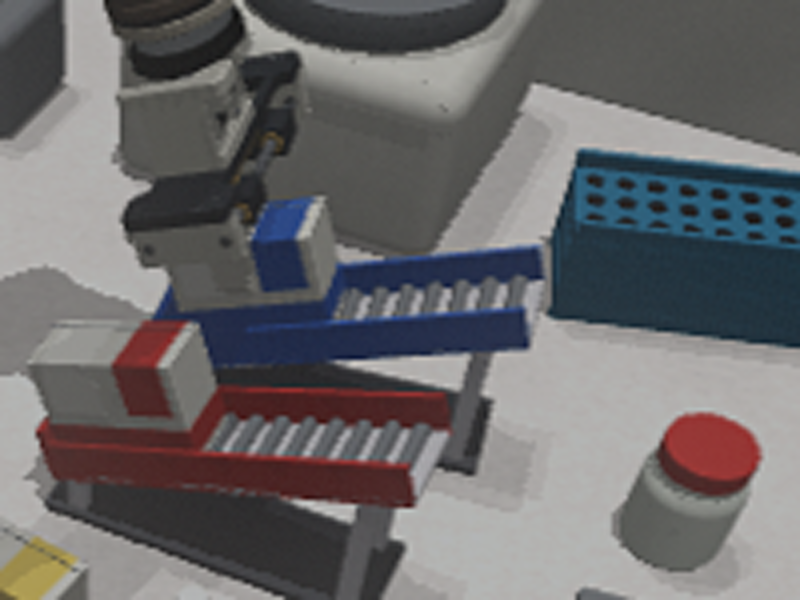

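```bash
python3 -m creep '[[[0,0,-0.2,0,0,0,-0.5],[0,0,-0.2,0,0,0,-0.5],[0,0,-0.2,0,0,0,-0.5]]]'
python3 -m creep '[[[0,0,-0.15,0,0,0,-0.5],[0,0,-0.15,0,0,0,-0.5]]]'
```

```text
clock: 15.05
position: [0.4868, 0.3252, 0.1267]
ee_rot: [-0.223, 2.785, 0.04]
force: [0.7, -0.0, -2.1]
width: 0.52
clock: 15.25
position: [0.4867, 0.3252, 0.1251]
ee_rot: [-0.223, 2.785, 0.04]
force: [0.6, -0.2, -3.3]
width: 0.522
```

Within about 1 mm of the rollers by my lane model. Release.

```bash
python3 -m creep '[[[0,0,0,0,0,0,0],[0,0,0,0,0,0,0.4],[0,0,0,0,0,0,0.5],[0,0,0,0,0,0,0.5],[0,0,0,0,0,0,0.5]]]'
python3 -m creep '[[[-0.5,-0.1,1.4,0,0,0,0.5],[-1.6,-0.2,4.4,0,0,0,0.5],[-3,-0.5,8.4,0,0,0,0.5],[-4.2,-0.7,12,0,0,0,0.5],[-4.5,-0.7,14,0,0,0,0.5]]]'
python3 - <<'E'
from h import *
print(arm.observe()["joints"])
cv2.imwrite("pics/s9.png",cv2.resize(cv2.cvtColor(arm.get_image("scene"),cv2.COLOR_RGB2BGR)[20:170,240:440],None,fx=4,fy=4,interpolation=2))
E
```

```text
clock: 15.75
position: [0.4869, 0.3254, 0.1255]
ee_rot: [-0.223, 2.785, 0.04]
force: [-0.8, -0.4, 0.9]
width: 0.748
clock: 16.25
position: [0.441, 0.3192, 0.2685]
ee_rot: [-0.225, 2.782, 0.043]
force: [0.4, 0.0, -0.9]
width: 0.755
[-0.3871  0.1763 -0.5489  1.9609  0.4575  0.8181  0.5343]
```

View pics/s9.png

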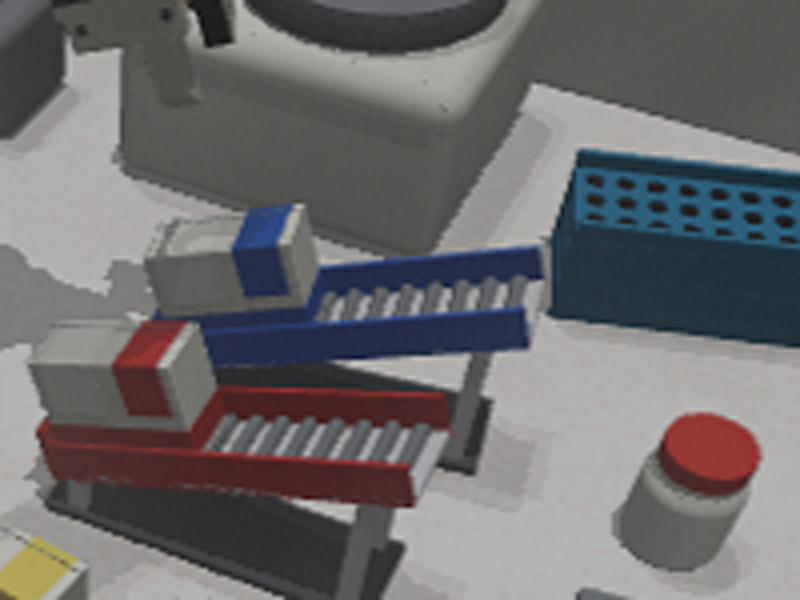

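Both cartons now rest against their stops. I return towards the rack, unwinding the tilt and the half turn on the way.

```bash
python3 -m creep '[[[0,-4,0,-1.1,6.9,0,1],[0,-8,0,-2.2,13.8,0,1],[0,-12,0,-3.2,19.7,0,1],[0,-16,0,-3.2,19.7,0,1]]]'
python3 -m creep '[[[0,-4.5,0,0,0,-8,1],[0,-9,0,0,0,-16,1],[0,-13.5,0,0,0,-24,1],[0,-18,0,0,0,-32,1],[0,-22.5,0,0,0,-40,1]]]'
python3 -m creep '[[[0,-4.5,0,0,0,-8,1],[0,-9,0,0,0,-16,1],[0,-13.5,0,0,0,-24,1],[0,-18,0,0,0,-32,1],[0,-22.5,0,0,0,-40,1]]]'
python3 -m creep '[[[0,-4.5,0,0,0,-8,1],[0,-7.5,0,0,0,-16,1],[0,-7.5,0,0,0,-24,1],[0,-7.5,0,0,0,-32,1],[0,-7.5,0,0,0,-40,1]]]'
python3 -m creep '[[[0,0,0,0,0,-8,1],[0,0,0,0,0,-16,1],[0,0,0,0,0,-24,1],[0,0,0,0,0,-32,1],[0,0,0,0,0,-40,1]]]'
python3 -m creep '[[[-2,0,1,0,0,-8,1],[-4,0,2,0,0,-16,1],[-6,0,3,0,0,-24,1],[-6,0,3,0,0,-25.3,1],[-6,0,3,0,0,-25.3,1]]]'
python3 - <<'E'
from h import *
s=arm.observe();print(s["position"],s["joints"],R.from_rotvec(s["ee_rot"]).as_matrix())
im=cv2.cvtColor(arm.get_image("wrist"),cv2.COLOR_RGB2BGR)
cv2.imwrite("pics/w10.png",cv2.resize(im,None,fx=1.5,fy=1.5,interpolation=2))
np.savez("w10.npz",p=s["position"],r=s["ee_rot"])
E
```

```text
clock: 16.7
position: [0.4438, 0.1564, 0.265]
ee_rot: [0.247, -3.129, -0.002]
force: [0.9, -0.3, -0.4]
width: 0.986
clock: 17.2
position: [0.4415, -0.0687, 0.2654]
ee_rot: [0.844, 3.025, -0.0]
force: [1.7, -0.3, -0.6]
width: 1.0
clock: 17.7
position: [0.4414, -0.2937, 0.2652]
ee_rot: [1.828, 2.555, -0.001]
force: [1.4, -0.3, -0.2]
width: 1.0
clock: 18.2
position: [0.4416, -0.3671, 0.2648]
ee_rot: [-2.592, -1.775, 0.001]
force: [0.3, -0.3, 0.1]
width: 0.995
clock: 18.7
position: [0.4417, -0.3668, 0.265]
ee_rot: [3.043, 0.782, -0.001]
force: [0.3, 0.8, -0.4]
width: 0.998
clock: 19.2
position: [0.382, -0.3667, 0.2953]
ee_rot: [3.139, 0.108, 0.001]
force: [0.9, 0.8, 0.6]
width: 0.995
[ 0.382  -0.3667  0.2953] [ 0.3333  0.2388  0.4151  1.7539 -0.1041  1.1696 -0.7234] [[ 0.9976  0.0688  0.0007]
 [ 0.0688 -0.9976 -0.0003]
 [ 0.0007  0.0004 -1.    ]]
```

View pics/w10.png

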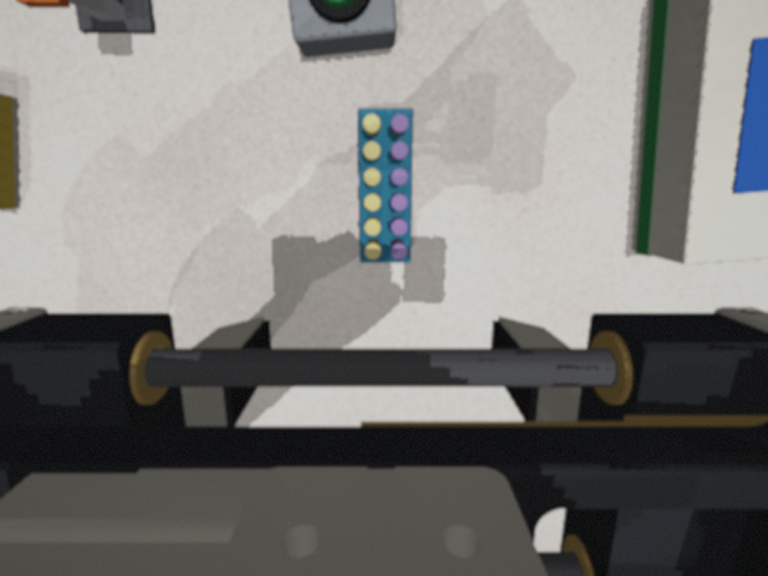

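The wrist view shows the rack square to the jaws, with body corners at about (359,109), (413,109), (411,262) and (361,262) in the 1.5× picture.

Run:
```python
from h import *
m=arm.camera_model("wrist");d=np.load("w10.npz");T=wT({"position":d["p"],"ee_rot":d["r"]},m)
im=cv2.imread("pics/w10.png");h=cv2.cvtColor(im,cv2.COLOR_BGR2HSV)
k=cv2.inRange(h,(90,110,50),(112,255,255));k[:,:300]=0;k[:,480:]=0;k[:90]=0;k[300:]=0
ys,xs=np.nonzero(k);r=cv2.minAreaRect(np.stack([xs,ys],1).astype(np.float32));print(r)
P=cv2.boxPoints(r)/1.5;Q=np.array([onz(m,p,.05,T) for p in P]);print(Q,Q.mean(0),np.linalg.norm(Q-np.roll(Q,-1,0),axis=1))
# top cam ledge mask
mt=arm.camera_model("top");im=cv2.imread("pics/top0.png");h=cv2.cvtColor(im,cv2.COLOR_BGR2HSV)
k=cv2.inRange(h,(5,150,100),(18,255,255));k[:110]=0;k[210:]=0;k[:,:255]=0;k[:,300:]=0
ys,xs=np.nonzero(k);r=cv2.minAreaRect(np.stack([xs,ys],1).astype(np.float32));print(r,k.sum()/255)
P=cv2.boxPoints(r);Q=np.array([onz(mt,p,.1) for p in P]);dd=np.linalg.norm(Q-np.roll(Q,-1,0),axis=1);print(Q.mean(0),dd)
pts=np.array([onz(mt,p,.1)[:2] for p in zip(xs,ys)]);c=pts.mean(0);w,v=np.linalg.eigh(np.cov(pts.T));print("pca",c,np.degrees(np.arctan(v[1,1]/v[0,1])),np.sqrt(12*w))
for n,f in (("scene","scene6"),):
    ms=arm.camera_model(n);im=cv2.imread(f"pics/{f}.png");cv2.imwrite("pics/led.png",cv2.resize(im[195:275,235:340],None,fx=7,fy=7,interpolation=2))
    h=cv2.cvtColor(im,cv2.COLOR_BGR2HSV);k=cv2.inRange(h,(5,120,130),(18,255,255));k[:200]=0;k[275:]=0;k[:,:240]=0;k[:,340:]=0
    ys,xs=np.nonzero(k);pts=np.array([onz(ms,p,.1)[:2] for p in zip(xs,ys)]);c=pts.mean(0);w,v=np.linalg.eigh(np.cov(pts.T));print("pca scene",c,np.degrees(np.arctan(v[1,1]/v[0,1])),np.sqrt(12*w))
```

```text
((385.0, 185.5), (151.0, 52.0), 90.0)
[[ 0.5069 -0.3383  0.05  ]
 [ 0.5101 -0.3845  0.05  ]
 [ 0.3737 -0.3965  0.05  ]
 [ 0.3702 -0.346   0.05  ]] [ 0.4402 -0.3663  0.05  ] [0.0463 0.137  0.0506 0.137 ]
((279.38287353515625, 161.91722106933594), (71.77899932861328, 13.036584854125977), 84.64418029785156) 911.0
[ 0.6503 -0.0968  0.1   ] [0.034  0.1885 0.0328 0.1883]
pca [ 0.6473 -0.0972] 3.7068059413973464 [0.0326 0.1862]
pca scene [ 0.653  -0.0966] 3.749577663807387 [0.0307 0.1873]
```

View pics/led.png

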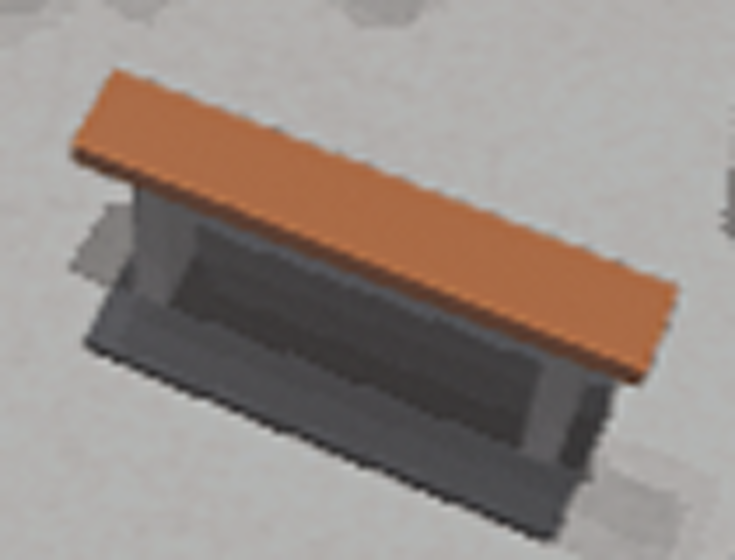

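Rack at (0.440, −0.366), yaw about 4°. Ledge at (0.651, −0.097), yaw 3.7° (two cameras agree within 3 mm). Grasping the rack with TCP at z = 0.045 keeps the palm above the tube caps.

```bash
python3 -m creep '[[[3,0,-2,0,0,0,1],[5.8,0,-5,0,0,0,1],[5.8,0,-9,0,0,0,1],[5.8,0,-13,0,0,0,1],[5.8,0,-16,0,0,0,1]]]'
python3 -m creep '[[[0,0,-3,0,0,0,1],[0,0,-5.5,0,0,0,1],[0,0,-7.5,0,0,0,1],[0,0,-8.5,0,0,0,1],[0,0,-8.5,0,0,0,1]]]'
python3 - <<'E'
from h import *
s=arm.observe();print(s["position"],s["force"])
E
```

```text
clock: 19.75
position: [0.4399, -0.3654, 0.1319]
ee_rot: [-3.138, -0.112, 0.004]
force: [-0.2, 0.4, 0.6]
width: 0.996
clock: 20.25
position: [0.4395, -0.3659, 0.0485]
ee_rot: [-3.138, -0.109, 0.004]
force: [-0.3, -0.2, 0.1]
width: 0.999
[ 0.4395 -0.3659  0.0485] [-0.3418 -0.2004  0.101 ]
```

```bash
python3 -m creep '[[[0,0,-0.3,0,0,0,1],[0,0,-0.3,0,0,0,0.5],[0,0,-0.3,0,0,0,0.2],[0,0,-0.3,0,0,0,-0.5],[0,0,-0.3,0,0,0,-0.5]]]' 40
python3 -m creep '[[[0,0,0,0,0,0,-0.5],[0,0,0,0,0,0,-0.5],[0,0,0,0,0,0,-0.5],[0,0,0.5,0,0,0,-0.5],[0,0,1,0,0,0,-0.5]]]' 40
python3 -m creep '[[[0,0,1,0,0,0,-0.5],[0,0,2,0,0,0,-0.5],[0,0,2,0,0,0,-0.5]]]'
python3 - <<'E'
from h import *
cv2.imwrite("pics/s11.png",cv2.resize(cv2.cvtColor(arm.get_image("scene"),cv2.COLOR_RGB2BGR)[230:384,60:260],None,fx=3.8,fy=3.8,interpolation=2))
E
```

```text
clock: 20.75
position: [0.44, -0.3669, 0.0477]
ee_rot: [3.139, 0.106, 0.001]
force: [-0.2, 0.2, 0.3]
width: 0.701
clock: 21.25
position: [0.4394, -0.3664, 0.0572]
ee_rot: [-3.139, -0.106, 0.001]
force: [-0.1, 0.2, -4.4]
width: 0.543
clock: 21.55
position: [0.4406, -0.3675, 0.0791]
ee_rot: [3.138, 0.106, 0.004]
force: [0.3, -0.1, -2.9]
width: 0.539
```

View pics/s11.png

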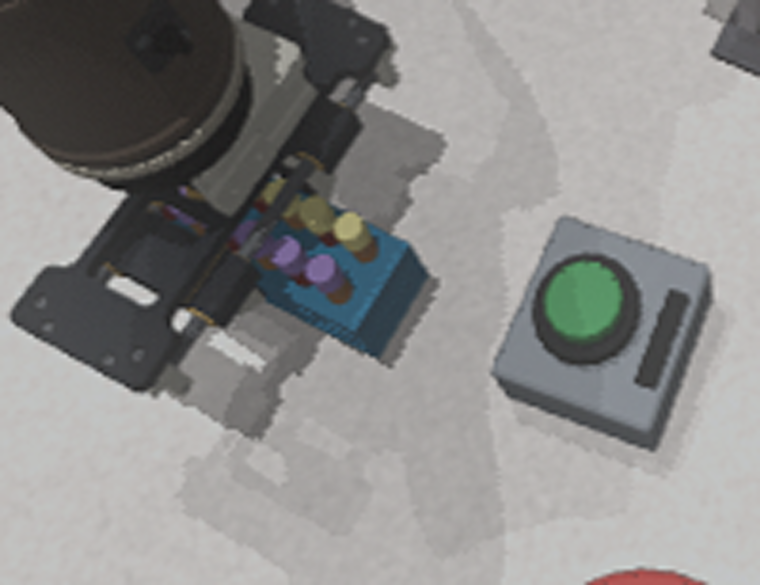

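Rack lifted level (0.539 ≈ 49.6 mm). Now a gentle carry to above the ledge.

```bash
python3 -m creep '[[[0,0,2,0,0,0,-0.5],[0,0,4.5,0,0,0,-0.5],[0,0,7.5,0,0,0,-0.5],[0,0,10,0,0,0,-0.5],[0,0,12,0,0,0,-0.5]]]'
python3 -m creep '[[[0.8,1,1,0,0,0,-0.5],[2.4,3,1,0,0,0,-0.5],[4.2,5.4,1,0,0,0,-0.5],[6,7.8,1,0,0,0,-0.5],[7.8,10.2,1,0,0,0,-0.5]]]'
python3 -m creep '[[[1.8,2.4,0,0,0,0,-0.5],[3.6,4.8,0,0,0,0,-0.5],[5.4,7.2,0,0,0,0,-0.5],[7.2,9.6,0,0,0,0,-0.5],[9,11.8,0,0,0,0,-0.5]]]'
python3 -m creep '[[[1.5,1.8,0,0,0,0,-0.5],[2.7,3.3,0,0,0,0,-0.5],[3.7,4.4,0,0,0,0,-0.5],[4.2,5,0,0,0,0,-0.5],[4.2,5,0,0,0,0,-0.5]]]'
python3 -m creep '[[[0,0,0,0,0,0,-0.5],[0,0,0,0,0,0,-0.5]]]'
python3 - <<'E'
from h import *
s=arm.observe();print(s["position"],R.from_rotvec(s["ee_rot"]).as_matrix(),s["joints"])
im=cv2.cvtColor(arm.get_image("wrist"),cv2.COLOR_RGB2BGR)
cv2.imwrite("pics/w12.png",cv2.resize(im,None,fx=1.5,fy=1.5,interpolation=2))
cv2.imwrite("pics/s12.png",cv2.resize(cv2.cvtColor(arm.get_image("scene"),cv2.COLOR_RGB2BGR)[130:290,200:400],None,fx=3.7,fy=3.7,interpolation=2))
E
```

```text
clock: 22.1
position: [0.4398, -0.3668, 0.1986]
ee_rot: [3.139, 0.106, 0.001]
force: [-0.1, 0.1, -3.8]
width: 0.544
clock: 22.6
position: [0.5185, -0.2624, 0.2064]
ee_rot: [-3.139, -0.107, 0.002]
force: [0.4, 0.0, -2.8]
width: 0.541
clock: 23.1
position: [0.6083, -0.1438, 0.2061]
ee_rot: [-3.139, -0.108, 0.002]
force: [1.5, -0.4, -3.7]
width: 0.541
clock: 23.6
position: [0.6501, -0.0959, 0.2069]
ee_rot: [-3.14, -0.108, 0.001]
force: [0.2, -0.7, -3.3]
width: 0.54
clock: 23.8
position: [0.6492, -0.0983, 0.2074]
ee_rot: [3.139, 0.103, -0.0]
force: [-0.1, -0.5, -3.0]
width: 0.54
[ 0.6492 -0.0983  0.2074] [[ 0.9978  0.0656 -0.0002]
 [ 0.0656 -0.9978 -0.0007]
 [-0.0002  0.0006 -1.    ]] [-0.1394  0.5239  0.3207  1.5538 -0.1778  1.0929 -1.282 ]
```

View pics/w12.png

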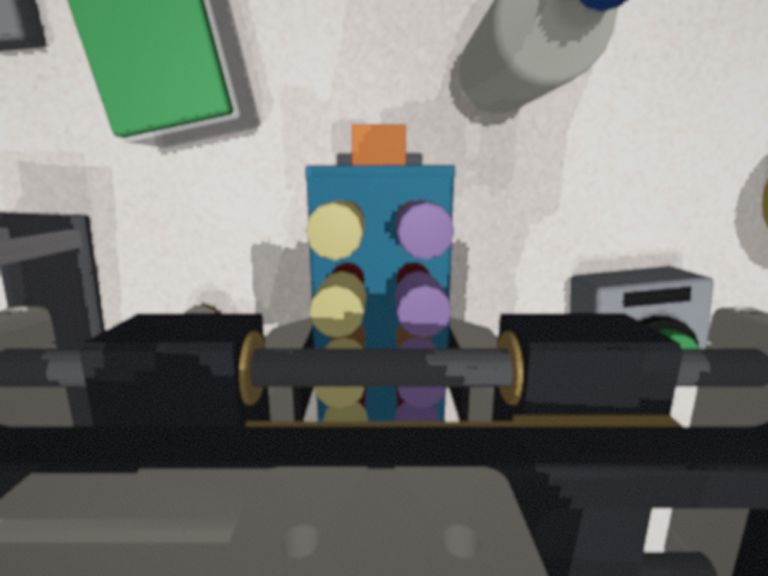

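View pics/s12.png

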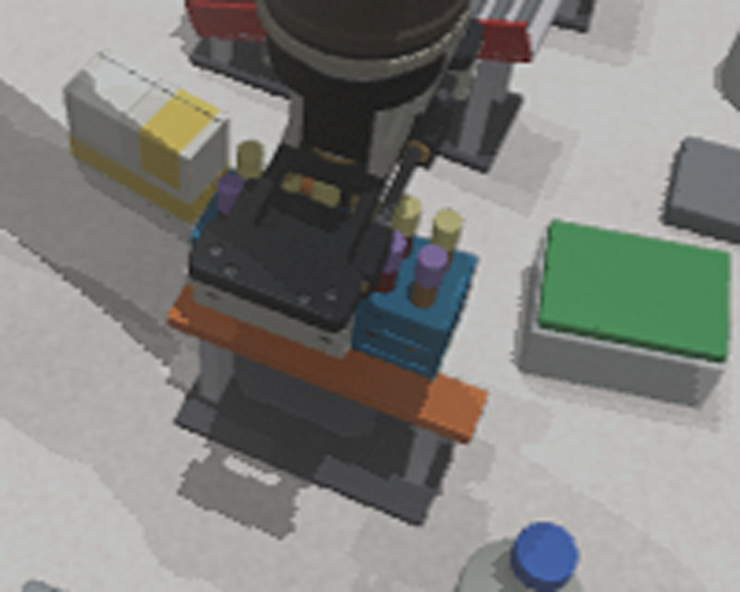

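Run:
```python
from h import *
m=arm.camera_model("wrist");s=arm.observe();T=wT(s,m)
u=s["position"]; yaw=np.radians(3.75);d=np.array([np.cos(yaw),np.sin(yaw)]);n=np.array([-d[1],d[0]])
for nm,p,z in (("ledge far L",(352,125),.1),("ledge far R",(406,125),.1),("rack far L",(307,166),.2074+.003),("rack far R",(454,166),.2104)):
    q=onz(m,(p[0]/1.5,p[1]/1.5),z,T)[:2]-u[:2]; print(nm,"along",q@d,"across",q@n)
```

```text
ledge far L along 0.09663644026307704 across 0.017176638138076926
ledge far R along 0.09665960374732639 across -0.014080776987687112
rack far L along 0.0701480453174713 across 0.024932886257045733
rack far R along 0.07018503920550817 across -0.023636520018244695
```

The wrist view shows the ledge end at columns 352–406, centred under the rack (307–454). The remaining offset is about +1.5 mm along and +1 mm across, so I correct that and lower.

```bash
python3 -m creep '[[[0.1,0.1,-1.5,0,0,0,-0.5],[0.15,0.1,-3,0,0,0,-0.5],[0.15,0.1,-4.3,0,0,0,-0.5],[0.15,0.1,-5.2,0,0,0,-0.5],[0.15,0.1,-5.5,0,0,0,-0.5]]]'
python3 -m creep '[[[0,0,0,0,0,0,-0.5],[0,0,-0.2,0,0,0,-0.5],[0,0,-0.2,0,0,0,-0.5]]]'
python3 -m creep '[[[0,0,-0.1,0,0,0,-0.5],[0,0,-0.15,0,0,0,-0.5],[0,0,-0.15,0,0,0,-0.5]]]'
```

```text
clock: 24.4
position: [0.6504, -0.0956, 0.1503]
ee_rot: [-3.14, -0.106, 0.004]
force: [0.6, -0.4, -2.3]
width: 0.543
clock: 24.7
position: [0.6516, -0.0958, 0.1506]
ee_rot: [3.14, 0.106, 0.001]
force: [0.4, -0.1, -3.2]
width: 0.54
clock: 25.0
position: [0.6513, -0.0957, 0.1489]
ee_rot: [-3.14, -0.106, -0.0]
force: [-0.2, -1.4, -3.2]
width: 0.542
```

```bash
python3 -m creep '[[[0,-0.15,0,0,0,0,-0.5],[0,-0.15,-0.1,0,0,0,-0.5],[0,-0.15,-0.15,0,0,0,-0.5],[0,-0.15,-0.15,0,0,0,-0.5]]]'
python3 -m creep '[[[0,0,-0.1,0,0,0,-0.5],[0,0,-0.1,0,0,0,-0.5],[0,0,-0.1,0,0,0,-0.5]]]'
```

```text
clock: 25.4
position: [0.6513, -0.0975, 0.1475]
ee_rot: [3.14, 0.106, 0.0]
force: [-0.8, -1.0, -1.1]
width: 0.541
clock: 25.7
position: [0.6513, -0.0975, 0.1474]
ee_rot: [-3.14, -0.106, -0.001]
force: [-3.9, 0.3, 7.7]
width: 0.541
```

Run:
```python
from h import *
s=arm.observe();print(s["position"],s["force"])
cv2.imwrite("pics/s13.png",cv2.resize(cv2.cvtColor(arm.get_image("scene"),cv2.COLOR_RGB2BGR)[150:290,220:380],None,fx=4,fy=4,interpolation=2))
```

```text
[ 0.6513 -0.0975  0.1474] [-3.8686  0.2941  7.7006]
```

View pics/s13.png

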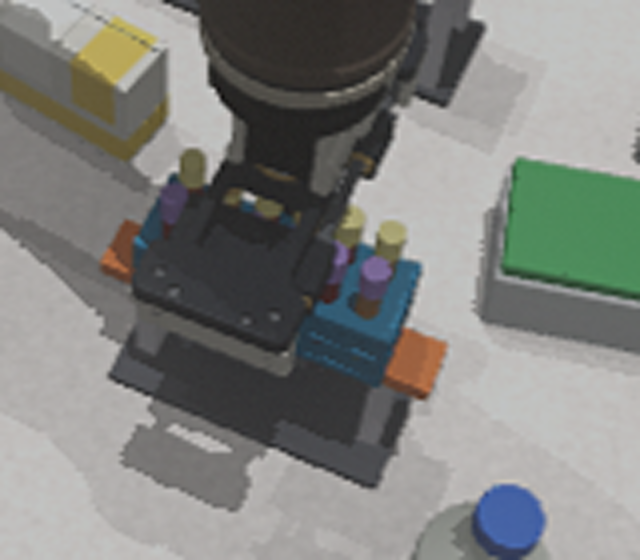

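Contact felt (about +8 N up, at the expected height) and the rack sits on the ledge. I open slowly and rise straight up.

```bash
python3 -m creep '[[[0,0,0.05,0,0,0,0.15],[0,0,0.05,0,0,0,0.25],[0,0,0.05,0,0,0,0.4],[0,0,0.05,0,0,0,0.6],[0,0,0.05,0,0,0,0.6]]]'
python3 -m creep '[[[0,0,0.5,0,0,0,0.6],[0,0,2,0,0,0,0.6],[0,0,5,0,0,0,0.6],[0,0,8,0,0,0,0.6],[0,0,11,0,0,0,0.6]]]'
python3 -m creep '[[[-3,-3,0,0,0,0,0],[-5,-7,0,0,0,0,-0.5],[-5,-11,0,0,0,0,-1],[-5,-15,0,0,0,0,-1],[-5,-19,0,0,0,0,-1]]]'
python3 - <<'E'
from h import *
s=arm.observe();print(s["position"],s["force"],s["width"])
for n in("top","scene","wrist"):cv2.imwrite(f"pics/{n}14.png",cv2.cvtColor(arm.get_image(n),cv2.COLOR_RGB2BGR))
a=cv2.imread("pics/top14.png");b=cv2.imread("pics/scene14.png")
cv2.imwrite("pics/c14.png",np.hstack([cv2.resize(a[100:280,220:320],(400,600),interpolation=2)[:,:400],cv2.resize(b[160:310,230:330],(400,600),interpolation=2)]))
E
```

```text
clock: 26.25
position: [0.6513, -0.0972, 0.1466]
ee_rot: [-3.14, -0.106, 0.0]
force: [-0.3, 0.2, -0.4]
width: 0.789
clock: 26.75
position: [0.6514, -0.0974, 0.2594]
ee_rot: [3.14, 0.106, 0.002]
force: [0.9, 0.3, -0.5]
width: 0.794
clock: 27.25
position: [0.6012, -0.2889, 0.2586]
ee_rot: [3.139, 0.107, 0.003]
force: [0.3, 0.6, -0.2]
width: 0.413
[ 0.6012 -0.2889  0.2586] [ 0.3474  0.6477 -0.2203] 0.41269316762586533
```

View pics/c14.png

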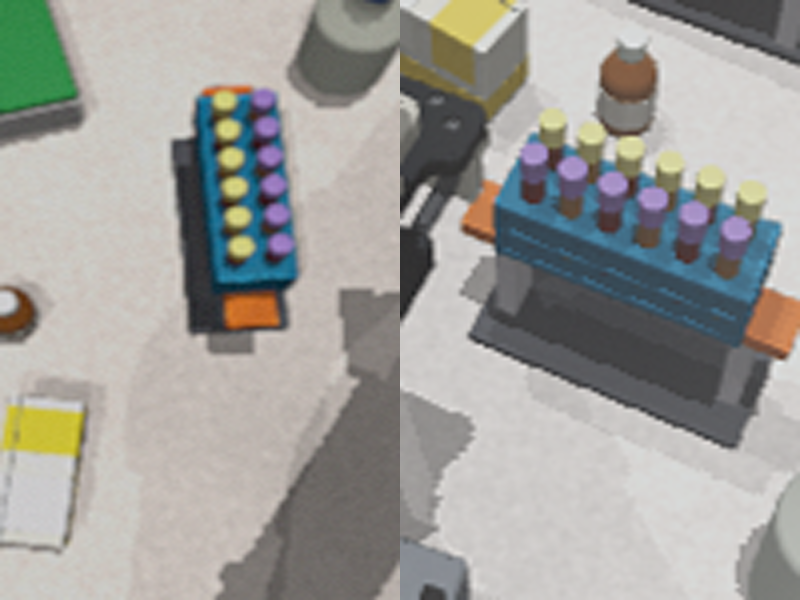

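View pics/wrist14.png

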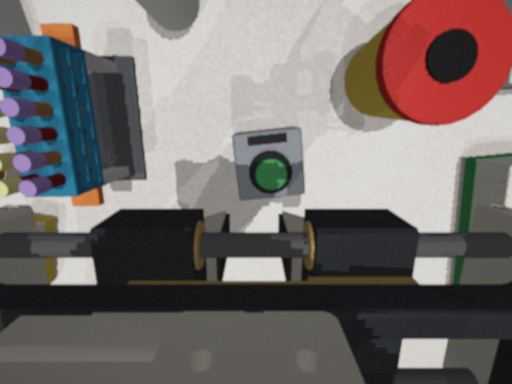

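The rack stands level on the ledge with both ledge ends showing evenly. The button is at (271,173) in the wrist view.

Run:
```python
from h import *
m=arm.camera_model("wrist");s=arm.observe();T=wT(s,m)
im=cv2.imread("pics/wrist14.png");h=cv2.cvtColor(im,cv2.COLOR_BGR2HSV)
k=cv2.inRange(h,(50,120,40),(85,255,255));k[:,:240]=0;k[:,305:]=0;k[205:]=0;k[:140]=0
M=cv2.moments(k,True);c=(M["m10"]/M["m00"],M["m01"]/M["m00"]);print(c,M["m00"],onz(m,c,.074,T))
im=cv2.imread("pics/top0.png");h=cv2.cvtColor(im,cv2.COLOR_BGR2HSV);mt=arm.camera_model("top")
k=cv2.inRange(h,(50,120,40),(85,255,255));k[:,:340]=0;k[:,385:]=0;k[205:]=0;k[:160]=0
M=cv2.moments(k,True);c=(M["m10"]/M["m00"],M["m01"]/M["m00"]);print(c,onz(mt,c,.074),s["position"])
U=lambda p:(p[0]/4+220,p[1]/3.3333+100)
Q=np.array([onz(mt,U(p),.15) for p in [(197,96),(277,93),(298,274),(214,285)]]);print(Q.mean(0),np.linalg.norm(Q-np.roll(Q,-1,0),axis=1))
```

```text
(270.7567886658796, 173.7780401416765) 847.0 [ 0.6032 -0.312   0.074 ]
(362.6169154228856, 181.87064676616916) [ 0.6    -0.3158  0.074 ] [ 0.6001 -0.2914  0.2581]
[ 0.6511 -0.0983  0.15  ] [0.0491 0.1359 0.0508 0.1413]
```

Rack top measures (0.651, −0.098), which matches the ledge centre. Now the button at about (0.600, −0.315).

```bash
python3 -m creep '[[[0,-2.4,0,0,0,0,-1],[0,-2.4,-4,0,0,0,-1],[0,-2.4,-8,0,0,0,-1],[0,-2.4,-11,0,0,0,-1],[0,-2.4,-13,0,0,0,-1]]]'
python3 -m creep '[[[0,0,-1.2,0,0,0,-1],[0,0,-2.2,0,0,0,-1],[0,0,-2.7,0,0,0,-1],[0,0,-2.7,0,0,0,-1]]]'
python3 - <<'E'
from h import *
cv2.imwrite("pics/s15.png",cv2.resize(cv2.cvtColor(arm.get_image("scene"),cv2.COLOR_RGB2BGR)[230:370,130:290],None,fx=4,fy=4,interpolation=2))
E
```

```text
clock: 27.9
position: [0.6011, -0.309, 0.1251]
ee_rot: [-3.138, -0.109, 0.002]
force: [0.3, 0.3, -0.2]
width: 0.003
clock: 28.3
position: [0.6015, -0.3111, 0.1]
ee_rot: [-3.14, -0.107, -0.0]
force: [-0.2, -0.6, -0.3]
width: 0.005
```

View pics/s15.png

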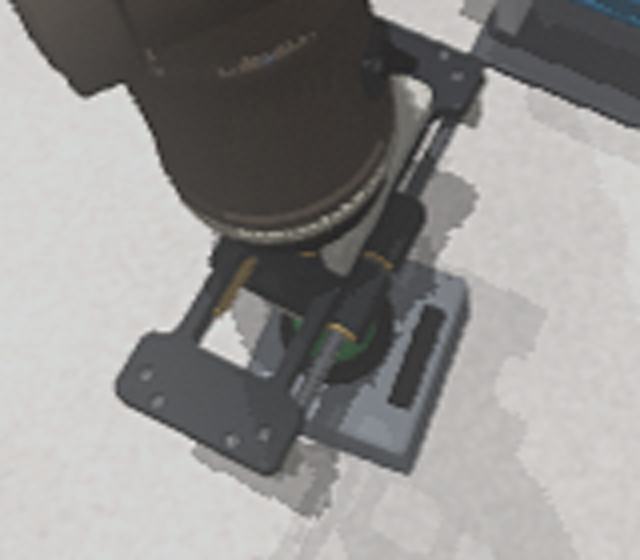

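```bash
python3 -m creep '[[[-0.1,-0.4,0,0,0,0,-1],[-0.1,-0.4,-0.5,0,0,0,-1],[-0.1,-0.4,-0.9,0,0,0,-1],[-0.1,-0.4,-0.9,0,0,0,-1]]]'
python3 -m creep '[[[0,0,-0.3,0,0,0,-1],[0,0,-0.6,0,0,0,-1],[0,0,-0.6,0,0,0,-1]]]'
python3 -m creep '[[[0,0,-0.2,0,0,0,-1],[0,0,-0.2,0,0,0,-1]]]'
```

```text
clock: 28.75
position: [0.6002, -0.3155, 0.0904]
ee_rot: [3.14, 0.106, -0.0]
force: [-0.5, -1.3, 3.2]
width: 0.004
clock: 29.05
position: [0.6002, -0.3155, 0.0847]
ee_rot: [3.139, 0.106, 0.0]
force: [-1.8, -0.8, 4.6]
width: 0.009
clock: 29.25
position: [0.6003, -0.3155, 0.0834]
ee_rot: [3.14, 0.106, 0.001]
force: [-3.0, 0.1, 8.0]
width: 0.004
```

```bash
python3 -m creep '[[[0,0,-0.15,0,0,0,-1],[0,0,-0.15,0,0,0,-1],[0,0,-0.15,0,0,0,-1]]]'
```

```text
clock: 29.55
position: [0.6004, -0.3156, 0.0832]
ee_rot: [3.14, 0.106, 0.002]
force: [-5.5, 2.2, 18.7]
width: 0.002
```

It's bottomed: 1.5 mm further commanded moved the tool only 0.2 mm, and the force rose to 19 N, against about 6 N to hold it down. Now straight up and clear.

```bash
python3 -m creep '[[[0,0,1,0,0,0,-1],[0,0,3,0,0,0,-1],[0,0,7,0,0,0,-1],[0,0,11,0,0,0,-1],[0,0,15,0,0,0,-1]]]'
python3 -m creep '[[[-3,-3,1,0,0,0,-1],[-6,-6,1,0,0,0,-1],[-9,-9,1,0,0,0,-1],[-12,-12,1,0,0,0,-1],[-12,-12,1,0,0,0,-1]]]'
python3 -m creep '[[[0,0,0,0,0,0,-1],[0,0,0,0,0,0,-1],[0,0,0,0,0,0,-1]]]'
python3 - <<'E'
from h import *
for n in("top","scene"):cv2.imwrite(f"pics/{n}16.png",cv2.cvtColor(arm.get_image(n),cv2.COLOR_RGB2BGR))
a=cv2.imread("pics/top16.png");b=cv2.imread("pics/scene16.png")
cv2.imwrite("pics/t16.png",cv2.resize(a[120:275,70:400],None,fx=2.4,fy=2.4,interpolation=2))
cv2.imwrite("pics/s16.png",cv2.resize(b[70:350,160:400],None,fx=2.1,fy=2.1,interpolation=2))
E
```

```text
clock: 30.05
position: [0.6001, -0.3146, 0.2324]
ee_rot: [-3.139, -0.107, 0.001]
force: [0.6, -0.4, 0.8]
width: 0.004
clock: 30.55
position: [0.4739, -0.441, 0.2417]
ee_rot: [3.137, 0.091, -0.004]
force: [-0.3, -1.0, 1.0]
width: 0.004
clock: 30.85
position: [0.4816, -0.4337, 0.2409]
ee_rot: [-3.139, -0.11, -0.0]
force: [0.4, -0.1, 0.6]
width: 0.004
```

View pics/t16.png

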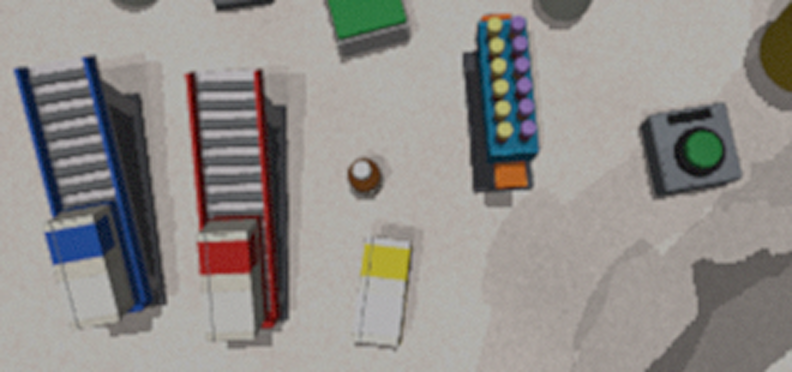

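View pics/s16.png

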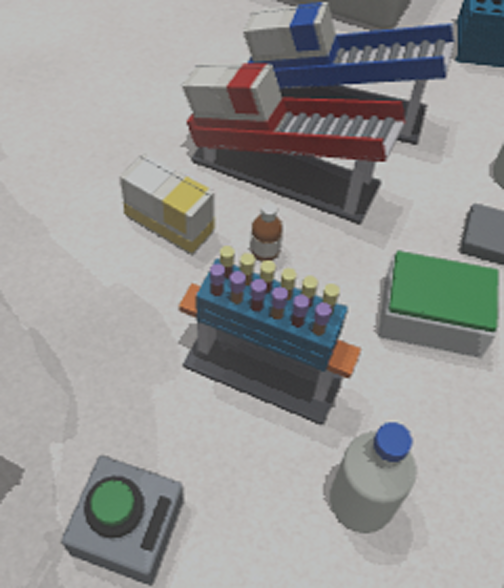

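Everything looks in place. One numeric check on the cartons' seating before handing in.

Run:
```python
from h import *
mt=arm.camera_model("top");c,s=np.cos(np.radians(20)),np.sin(np.radians(20))
inv=lambda p:(proj(mt,p)-[70,120])*2.4
for n,O,y in (("red",(.432,.1805),1.8),("blue",(.444,.3175),9.2)):
    d=np.array([np.cos(np.radians(y)),np.sin(np.radians(y))]);e=np.array([-d[1],d[0]])
    for X,Y in ((.11,.024),(.11,-.024),(0,-.024),(0,.024)):
        h=np.array(O)+d*(X*c-.08*s)+e*Y; print(n,X,Y,inv([*h,.045+X*s+.08*c]).round())
```

```text
red 0.11 0.024 [195. 231.]
red 0.11 -0.024 [245. 229.]
red 0 -0.024 [254. 337.]
red 0 0.024 [205. 339.]
blue 0.11 0.024 [ 42. 224.]
blue 0.11 -0.024 [ 92. 216.]
blue 0 -0.024 [118. 323.]
blue 0 0.024 [ 69. 332.]
```

```bash
python3 -c "
from cell import arm
print(arm.sign_off(), arm.observe()['clock'])"
```

```text
the job is handed in; nothing more can be done
the job is handed in; nothing more can be done
```

The bench is set and the job is handed in, at about 31 s of the 72 s allowed. I set both cartons in their lanes first, then the rack on the ledge, then pressed the green ready button.

- **Cartons:** The red and blue cartons were each released at lane tilt. In the last top picture their lower ends line up with the end stops to within about 5 px. Both sit roughly 4–5 mm to the right of my estimated lane middle, which is inside the ±8 mm play and partly measurement error.
- **Sample rack:** It was set down on the ledge at about 8 N of contact. Its top centre then measured (0.651, −0.098) m, against a ledge centre of about (0.651, −0.097) m. It stands level, with both ledge ends showing evenly.
- **Ready button:** I pressed it to its bottom stop. The tool stopped moving and the force rose to 19 N, where about 6 N holds the button down. I then lifted straight off, and the pictures show nothing resting on it. I did not measure that it came back up.
- **Bystanders:** The yellow carton and amber bottle look unmoved by eye in the final pictures, and the arm was clear of everything at hand-in.

One disagreement: the wrist-camera fix on the button was about 4 mm off the top-camera one, because the arm was still settling when that picture was taken. I pressed near the top-camera position, well within the 40 mm button.

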